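Lay out salvaged brake parts on their outline boards

ROBOT

A 6-joint arm with a two-finger parallel gripper is mounted at the origin on the work surface. World frame = base frame: x ahead of the robot, y to its left, z up, the work surface at z = 0. Lengths are in m, angles in rad, forces in N, time in s.
With the tool pointing down it reaches from about 0.35 to 0.875 m from the base axis. Payload 4.2 kg.
Tool frame: the origin (TCP) lies at the centre of the arm's flange, where the gripper is bolted on; the fingertips stand 173 mm ahead of it and the grasp point (between the pads) lies arm.tcp_to_grasp ahead of it (arm.tcp_to_grasp is the distance from the TCP to the grasp point, in m); z points along the fingers, y is the line along which they close (so a half turn about z gives the same grasp; the last joint's range is limited). The gripper opens to 85 mm and grips with 20 to 120 N. Pads are 22 mm wide; open, the fingers measure 114 mm over their backs; the gripper's body (76 mm by 85 mm) begins 54 mm behind the grasp point. The pads swing forward as they close: fully open they stand 13 mm farther back than shut.
Start: joints at [1.589, 0.385, 0.008, 0, -1.194, -0.259], TCP at [0.149, 0.607, 0.405] pointing down, gripper open.
Joint ranges: [-3.14, 3.14], [-1.21, 2.06], [-1.07, 1.41], [-3.16, 2.05], [-2.99, -0.16], [-3.1, 3.1]. Speed limits (rad/s): [2.79, 2.79, 3.14, 3.14, 3.14, 3.14].

INTERFACE

Orientations are given as [roll, pitch, yaw] about the fixed x, y, z axes, in that order (R = Rz(yaw) Ry(pitch) Rx(roll)).
In Python, from rig import arm gives the robot as it stands. Calls block until the motion is done:
- arm.move_ptp(position, orientation): joint-space move of the TCP to a pose.
- arm.move_linear(position, vel=0.15, orientation=None, max_force=None): straight line of the TCP; orientation=None keeps the orientation; vel is the mean speed in m/s. With max_force (N) it stops when the force on the tool has changed by that much, and returns True; else False.
- arm.movej(angles): joint-space move.
- arm.grip(opening): finger opening in m; the grip force is fixed at half the most; returns when the fingers have stopped.
- arm.hold(seconds).
- arm.inverse_kinematics(position, orientation): joint angles nearest the present ones, or None.
- arm.observe(): the state.
- arm.get_image(name): name is "scene" or "top" or "wrist"; returns the picture (384x512x3 uint8, red, green, blue); there is no depth.
- arm.calibration(name): a dict with "intrinsics" (3x3 intrinsics, pixels), "k1" (the pictures are not rectified: a ray, as slopes to the right and down, at radius r is drawn at 1 + k1 r^2 times it, then the intrinsics apply), "origin" and "orientation" of the camera in the world; the wrist camera has in their place "mount" (4x4, takes a point from camera to tool coordinates, whose origin is the TCP and whose axes are the flange's). Camera axes: x right, y down, z forward; pixel columns grow to the right and rows downward; lengths in m; the calibration is good to about 2 mm. A picture is of the moment at which its call begins: read the wrist's pose just before it. calibration takes no time and is no camera call.
A pose or a line that the arm cannot do raises arm.IKError and nothing moves.
- arm.job_done(): hands the job in; it is judged then, once.
The state is a dict: "time_s": time; "joints": joint angles; "qd": joint speeds; "joint_efforts": joint torques, N m; "position": TCP position; "tcp_rot": TCP orientation; "ft_force": force on the tool from outside, world axes, zero at the start; "wrist_torque": the same for the moment, N m; "opening": finger opening in m; "grasp_force": force on a finger pad.
Only numpy, scipy, OpenCV 4.12 (cv2) and the standard library are available. Lean on these libraries where they do the work, as an engineer would, in place of code of your own. Each camera call takes 0.05 s, during which the arm holds its last target. There are 200 camera calls.

TASK

Lay each of the four old bike parts (silver brake arm, black brake lever, red brake shoe, green jockey wheel) flat on the plywood board with the blue outline of its shape, centred on the outline and turned roughly as it is; the arm and the lever must point the same way as their outlines. Let go of everything, and do not knock over the oil bottle that stands among the boards.

Things in the scene. Friction and masses are not known exactly. Their poses are not given: they have to be found in the camera images.
- brake_arm: Silver rim-brake arm lying flat, 118 mm long. Origin on its underside at the grip point, x along the arm, z up. Round boss (24 mm across, 20 high) at x = -45 mm; straight bar x = -33 to +36 mm, 14 mm wide (y), 14 high; wider head (26 x 24 x 13 mm, shifted 4 mm to +y) at x = +49 mm. 60 to 130 g. Grip across the bar (along y) at the origin.
- brake_lever: Black brake lever lying flat, 129 mm long. Origin on its underside at the grip point, x along the lever, z up. Round clamp (32 mm across, 22 high, silvery top) at x = -42 mm; straight body x = -26 to +19 mm, 20 mm wide (y), 18 high; thin blade (11 mm wide, 13 high) bending to +y, ending in a knob at x = +63, y = +12 mm. 70 to 140 g. Grip across the body (along y) at the origin.
- brake_shoe: Red brake shoe, a bar 66 (x) x 18 (y) x 14 mm with a 7 mm steel stud standing up from its middle to 34 mm height (12 mm nut at its foot). Origin in the middle of its underside, z up. 35 to 70 g. Alike either way round. Grip across its width (along y) at the origin; the stud then stands between the fingers.
- jockey_wheel: Small green toothed jockey wheel lying flat, 45 mm across, 12 mm high, steel bush in the middle. Origin in the middle of its underside, z up; any turn about z is alike. 20 to 42 g. Grip across its diameter.
- board_arm: Plywood board 150 (x) x 76 x 6 mm, fixed on the bench, with a blue painted outline of the silver brake arm. Origin on its underside, z up; the board's top is at z = +6 mm. The outline's middle (where the part's origin belongs) is at x = +30 mm, y = 0; the board spans x = -45 to +105 mm. Boss end at -x, wide head at +x: the arm's x belongs along the board's x.
- board_lever: Plywood board 150 (x) x 76 x 6 mm, fixed on the bench, with a blue painted outline of the brake lever. Origin on its underside, z up; the board's top is at z = +6 mm. The outline's middle (where the part's origin belongs) is at x = +30 mm, y = 0; the board spans x = -45 to +105 mm. Clamp end at -x, bent blade at +x: the lever's x belongs along the board's x.
- board_shoe: Plywood board 150 (x) x 76 x 6 mm, fixed on the bench, with a blue painted plain bar outline of the brake shoe (70 x 22 mm). Origin on its underside, z up; the board's top is at z = +6 mm. The outline's middle (where the part's origin belongs) is at x = +30 mm, y = 0; the board spans x = -45 to +105 mm. The shoe's x axis belongs along the board's x axis, either way round.
- board_wheel: Plywood board 150 (x) x 76 x 6 mm, fixed on the bench, with a blue painted toothed disc outline of the jockey wheel (51 mm across). Origin on its underside, z up; the board's top is at z = +6 mm. The outline's middle (where the part's origin belongs) is at x = +30 mm, y = 0; the board spans x = -45 to +105 mm. The wheel lies flat on it, turned any way.
- oil_bottle: Upright yellow oil bottle with a red cap, 36 mm across and 105 mm tall, loose, standing between the boards. Origin in the middle of its underside, z up. It must not be knocked over.

How it is judged:
By the outcome, as a careful person would: the job done as asked, in the order asked, and still so for the second after the job is handed in, with the robot touching nothing.
It also fails if it takes over 120 s, if anything falls off the work surface, if the arm or the gripper's body presses on something with over 40 N, if the wrist force passes 120 N, or if a joint passes its speed limit or range.

## Working session

There is one attempt and no reset: what is moved stays moved. The work goes in short steps, each a Python script; the robot and the scene stay as the last script left them, time stands still between calls to the robot, and variables do not carry over. Pictures are saved under pics/ and viewed, at most 14 in all, crops included, and the job is handed in when it is done.

```bash
mkdir -p pics; ls
python3 - <<'E'
from rig import arm
import cv2,numpy as np
for n in ["top","scene","wrist"]:
    print(n,arm.calibration(n))
    cv2.imwrite(f"pics/{n}0.png",arm.get_image(n)[:,:,::-1])
o=arm.observe();print(o["position"],o["tcp_rot"],o["opening"],arm.tcp_to_grasp)
E
```

```text
pics
rig.py
top {'intrinsics': array([[393.91677568,   0.        , 250.05310889],
       [  0.        , 393.91677568, 195.39030105],
       [  0.        ,   0.        ,   1.        ]]), 'k1': 0.0440566862168619, 'origin': array([0.41063506, 0.01641019, 1.01981625]), 'orientation': array([-3.06411023, -0.01807724, -1.55971485])}
scene {'intrinsics': array([[483.71575855,   0.        , 256.9338283 ],
       [  0.        , 483.71575855, 183.2612334 ],
       [  0.        ,   0.        ,   1.        ]]), 'k1': -0.16204646219001437, 'origin': array([ 1.18564006, -0.6271317 ,  0.81635427]), 'orientation': array([-2.25868626,  0.01613149,  0.8048949 ])}
wrist {'intrinsics': array([[332.25527685,   0.        , 255.82351097],
       [  0.        , 332.25527685, 199.53048598],
       [  0.        ,   0.        ,   1.        ]]), 'k1': 0.029150909220198723, 'mount': array([[ 5.52288326e-04, -9.54147970e-01, -2.99334839e-01,
         7.64966384e-02],
       [ 9.99999239e-01,  1.96799791e-04,  1.21773926e-03,
         6.19293725e-04],
       [-1.10299441e-03, -2.99335284e-01,  9.54147353e-01,
         3.04213661e-02],
       [ 0.00000000e+00,  0.00000000e+00,  0.00000000e+00,
         1.00000000e+00]])}
[0.1489898  0.60682816 0.40387126] [ 3.13991280e+00 -1.23913049e-04 -2.40906269e-01] 0.08536528190285242 0.1547
```

View pics/top0.png

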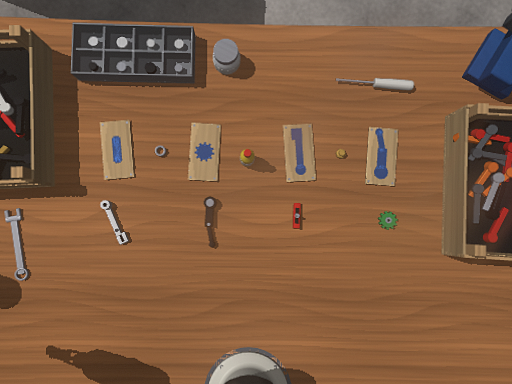

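View pics/scene0.png

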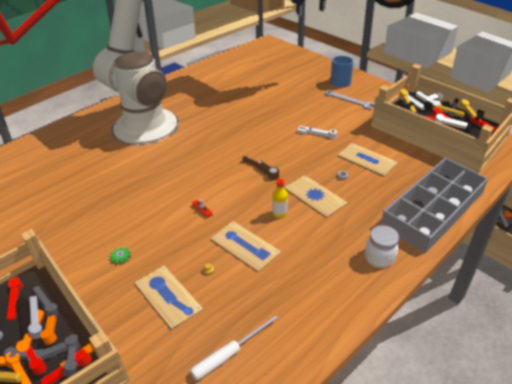

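The top view shows the boards left to right at row 150: shoe (col 117), wheel (204), arm (299), lever (381). The bottle is at (247,157). The parts are arm (114,222), lever (210,220), shoe (297,216) and wheel (388,220). Next I'll take closer wrist views.

```bash
cat > h.py <<'E'
from rig import arm
import cv2,numpy as np,pickle
from scipy.spatial.transform import Rotation as R
def cam(name):
    c=arm.calibration(name);o=arm.observe();T=np.eye(4)
    if name=="wrist":
        T[:3,:3]=R.from_euler("xyz",o["tcp_rot"]).as_matrix();T[:3,3]=o["position"];T=T@c["mount"]
    else:
        T[:3,:3]=R.from_euler("xyz",c["orientation"]).as_matrix();T[:3,3]=c["origin"]
    im=arm.get_image(name)[:,:,::-1].copy()
    return dict(im=im,K=c["intrinsics"],k1=c["k1"],T=T)
def rays(v,px):
    d=np.array([v["k1"],0,0,0,0])
    n=cv2.undistortPoints(np.asarray(px,float).reshape(-1,1,2),v["K"],d).reshape(-1,2)
    r=np.c_[n,np.ones(len(n))]@v["T"][:3,:3].T
    return v["T"][:3,3],r
def onplane(v,px,z):
    o,r=rays(v,px);return o+r*((z-o[2])/r[:,2])[:,None]
def proj(v,P):
    Ti=np.linalg.inv(v["T"]);rv=cv2.Rodrigues(Ti[:3,:3])[0]
    return cv2.projectPoints(np.asarray(P,float).reshape(-1,1,3),rv,Ti[:3,3],v["K"],np.array([v["k1"],0,0,0,0]))[0].reshape(-1,2)
def tri(vs,pxs):
    A=np.zeros((3,3));b=np.zeros(3)
    for v,p in zip(vs,pxs):
        o,r=rays(v,p);d=r[0]/np.linalg.norm(r[0]);M=np.eye(3)-np.outer(d,d);A+=M;b+=M@o
    return np.linalg.solve(A,b)
def ortho(v,x0,x1,y0,y1,z,s):
    """top-down rectified picture at plane z; s m/px; up=+x, left=+y; pixel->world x=x1-r*s, y=y1-c*s"""
    xs=np.arange(x1,x0,-s);ys=np.arange(y1,y0,-s)
    X,Y=np.meshgrid(xs,ys,indexing="ij")
    p=proj(v,np.c_[X.ravel(),Y.ravel(),np.full(X.size,z)]).astype(np.float32).reshape(X.shape+(2,))
    return cv2.remap(v["im"],p[...,0],p[...,1],cv2.INTER_LINEAR)
E
cat > scan.py <<'E'
from h import *
vs=[]
for y in (0.36,0.2,0.04,-0.12,-0.28):
    arm.move_ptp([0.49,y,0.40],[np.pi,0,0]);arm.hold(0.2);vs.append(cam("wrist"))
vs.append(cam("top"))
pickle.dump(vs,open("vs.pkl","wb"))
print(arm.observe()["time_s"])
cv2.imwrite("pics/w.png",np.hstack([cv2.resize(np.vstack([vs[0]["im"],vs[1]["im"]]),(400,600)),cv2.resize(np.vstack([vs[2]["im"],vs[4]["im"]]),(400,600))]))
cv2.imwrite("pics/w1.png",vs[1]["im"])
px=[[117,150],[204,152],[299,153],[381,157],[247,157],[114,222],[210,220],[297,216],[388,220]]
print(onplane(vs[-1],px,0.01).round(3))
E
python3 scan.py
```

```text
5.7333
[[ 0.602  0.342  0.01 ]
 [ 0.6    0.119  0.01 ]
 [ 0.601 -0.127  0.01 ]
 [ 0.593 -0.339  0.01 ]
 [ 0.589  0.008  0.01 ]
 [ 0.417  0.342  0.01 ]
 [ 0.425  0.101  0.01 ]
 [ 0.438 -0.122  0.01 ]
 [ 0.43  -0.355  0.01 ]]
```

View pics/w.png

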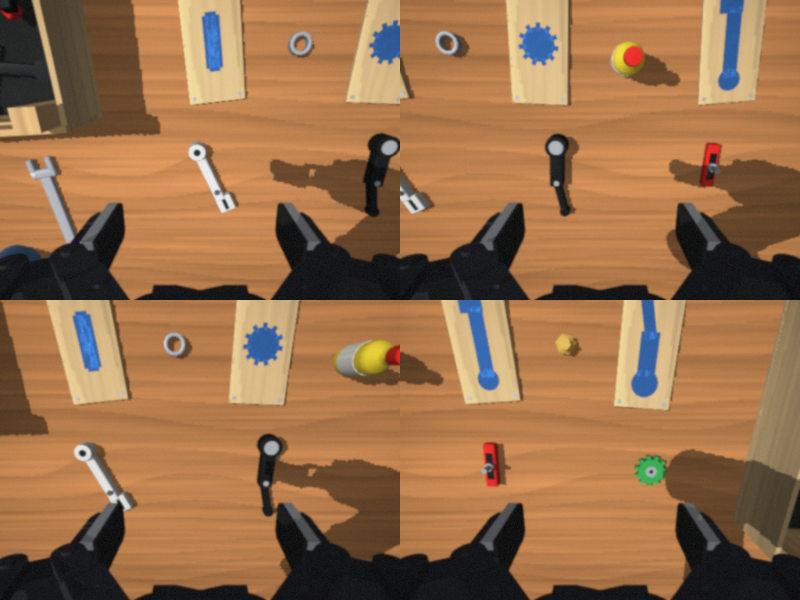

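The wrist views show all parts clearly. The arm and lever both point opposite to their outlines, and the boards' far ends are cut off at the top of the frame. I'll rescan further out and segment by colour.

```bash
sed -i 's/arm.move_ptp(\[0.49/arm.move_ptp([0.58/; s/(0.36,0.2,0.04,-0.12,-0.28)/(-0.38,-0.28,-0.18,-0.06,0.06,0.18,0.28,0.38)/; /pics\/w/d' scan.py; python3 scan.py | head -1
python3 - <<'E'
from h import *
vs=pickle.load(open("vs.pkl","rb"))
tiles=[]
for y,k in ((.342,7),(.11,4),(-.127,2),(-.345,0)):
    o=ortho(vs[k],0.34,0.72,y-0.095,y+0.095,0.006,0.001)
    tiles.append(o)
m=np.hstack(tiles);cv2.imwrite("pics/or.png",m)
hsv=cv2.cvtColor(m,cv2.COLOR_BGR2HSV)
for (r,c) in [(80,95),(20,20),(200,40),(70,95+190),(160,95)]: print(r,c,m[r,c],hsv[r,c])
E
```

```text
11.9667
80 95 [166 172 186] [  9  27 186]
20 20 [ 84 138 203] [ 14 149 203]
200 40 [ 83 134 197] [ 13 148 197]
70 285 [138 190 221] [ 19  96 221]
160 95 [154 213 237] [ 21  89 237]
```

View pics/or.png

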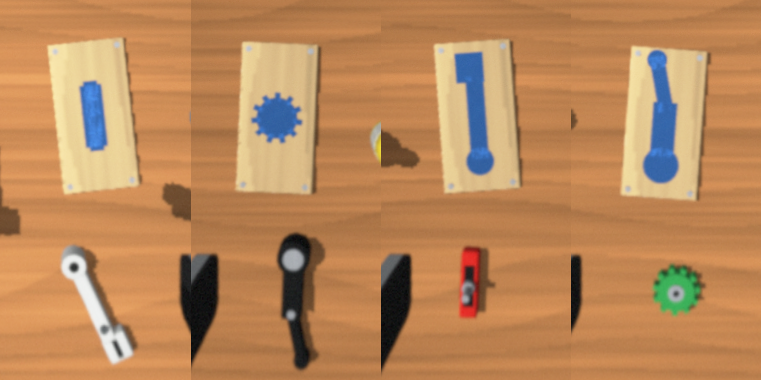

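The rectified picture shows all boards with heads up (+x). Both parts with a direction, arm and lever, point down (−x). Next: fit the boards, then take close-ups from straight above each part.

```bash
cat > boards.py <<'E'
from h import *
vs=pickle.load(open("vs.pkl","rb"))
S=0.0005;out={}
def rect(v,y,z,f):
    y1=y+.095;x1=.72
    o=ortho(v,.50,x1,y-.095,y1,z,S);h=cv2.cvtColor(o,cv2.COLOR_BGR2HSV)
    m=f(h).astype(np.uint8);m=cv2.morphologyEx(m,cv2.MORPH_OPEN,np.ones((7,7)));m=cv2.morphologyEx(m,cv2.MORPH_CLOSE,np.ones((15,15)))
    c=max(cv2.findContours(m,cv2.RETR_EXTERNAL,cv2.CHAIN_APPROX_NONE)[0],key=cv2.contourArea)
    b=cv2.boxPoints(cv2.minAreaRect(c));ctr=b.mean(0)
    e=max([b[1]-b[0],b[2]-b[1]],key=np.linalg.norm);l=sorted([np.linalg.norm(b[1]-b[0])*S,np.linalg.norm(b[2]-b[1])*S])
    d=np.array([-e[1],-e[0]]);d=d*np.sign(d[0])
    return np.array([x1-ctr[1]*S,y1-ctr[0]*S]),np.arctan2(d[1],d[0]),l
blue=lambda h:(h[...,0]>95)&(h[...,0]<130)&(h[...,1]>90)
wood=lambda h:((h[...,1]<122)&(h[...,2]>150)&(h[...,0]>14)&(h[...,0]<30))|blue(h)
for n,y,ks in (("shoe",.342,(5,6,7)),("wheel",.11,(3,4,5)),("arm",-.127,(1,2,3)),("lever",-.345,(0,1,2))):
    P=[];res=[]
    for k in ks:
        c,a,l=rect(vs[k],y,.006,wood);bc,ba,bl=rect(vs[k],y,.006,blue)
        P.append(c);res.append(a);print(n,k,c.round(4),round(a,3),np.round(l,4),"blue",bc.round(4),round(ba,3),np.round(bl,4))
    v2=[vs[ks[0]],vs[ks[-1]]]
    t=tri(v2,[proj(v,[*p,.006]) for v,p in zip(v2,(P[0],P[-1]))]);print("  tri",t.round(4))
    out[n]=(np.mean(P,0),np.mean(res))
pickle.dump(out,open("boards.pkl","wb"));print(out)
E
python3 boards.py
cat > look.py <<'E'
from h import *
cl={}
for n,x,y in (("wheel",.43,-.355),("shoe",.438,-.122),("lever",.425,.101),("arm",.417,.342))[::-1]:
    cl[n]=[]
    for dy in (.035,-.035):
        arm.move_ptp([x+.09,y+dy,.30],[np.pi,0,np.pi-1e-3]);arm.hold(.2);cl[n].append(cam("wrist"))
pickle.dump(cl,open("cl.pkl","wb"))
Z=dict(wheel=.012,shoe=.014,lever=.018,arm=.014)
rows=[np.hstack([ortho(cl[n][k],x-.09,x+.09,y-.09,y+.09,Z[n],.0009) for n,x,y in (("arm",.417,.342),("lever",.425,.101),("shoe",.438,-.122),("wheel",.43,-.355))]) for k in (0,1)]
cv2.imwrite("pics/cl.png",np.vstack(rows));print(arm.observe()["time_s"],arm.observe()["joints"])
E
python3 look.py
```

```text
shoe 5 [0.6045 0.3442] 0.11 [0.076  0.1505] blue [0.6045 0.3443] 0.111 [0.0202 0.0681]
shoe 6 [0.6045 0.3443] 0.111 [0.0765 0.1505] blue [0.6045 0.3441] 0.111 [0.0201 0.0681]
shoe 7 [0.6047 0.3439] 0.108 [0.0776 0.1508] blue [0.6045 0.3439] 0.108 [0.0199 0.0681]
  tri [0.6047 0.344  0.0064]
wheel 3 [0.6025 0.1195] -0.043 [0.076  0.1505] blue [0.6025 0.1199] -0.936 [0.0444 0.0456]
wheel 4 [0.6024 0.1198] -0.043 [0.0765 0.1507] blue [0.6033 0.1192] -3.142 [0.0445 0.0445]
wheel 5 [0.6025 0.1198] -0.046 [0.0771 0.1506] blue [0.603  0.1196] 1.03 [0.0441 0.0449]
  tri [0.6024 0.1197 0.0056]
arm 1 [ 0.6042 -0.1274] 0.072 [0.076  0.1505] blue [ 0.6067 -0.1247] 0.105 [0.027  0.1215]
arm 2 [ 0.6043 -0.1274] 0.072 [0.0766 0.1505] blue [ 0.6069 -0.1249] 0.105 [0.0267 0.1211]
arm 3 [ 0.6042 -0.1274] 0.071 [0.0772 0.1508] blue [ 0.6067 -0.1253] 0.107 [0.0267 0.1214]
  tri [ 0.6042 -0.1274  0.0059]
lever 0 [ 0.597  -0.3423] -0.073 [0.0774 0.1509] blue [ 0.6038 -0.3392] 0.0 [0.0325 0.1305]
lever 1 [ 0.597  -0.3424] -0.074 [0.0773 0.1508] blue [ 0.6038 -0.3395] 0.0 [0.033  0.1305]
lever 2 [ 0.5993 -0.3421] -0.074 [0.0782 0.1461] blue [ 0.604 -0.34 ] 0.0 [0.033 0.131]
  tri [ 0.5981 -0.3423  0.0057]
{'shoe': (array([0.60458153, 0.34413707], dtype=float32), np.float32(0.10959258)), 'wheel': (array([0.602487  , 0.11968365], dtype=float32), np.float32(-0.04419302)), 'arm': (array([ 0.604244 , -0.1273971], dtype=float32), np.float32(0.07156137)), 'lever': (array([ 0.5977586 , -0.34224835], dtype=float32), np.float32(-0.073822774))}
20.2833 [-3.93499160e-01  5.09519588e-01 -6.49321092e-02 -6.55567031e-05
 -9.96309554e-01 -1.17673466e+00]
```

View pics/cl.png

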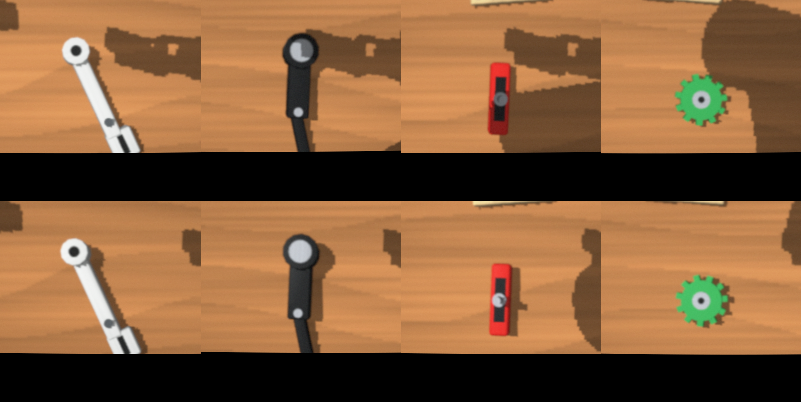

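```bash
cat > parts.py <<'E'
from h import *
cl=pickle.load(open("cl.pkl","rb"));S=0.0005
def blob(m,near=None):
    n,l,st,c=cv2.connectedComponentsWithStats(m.astype(np.uint8))
    k=1+np.argmax(st[1:,4]) if near is None else 1+min((i for i in range(n-1) if st[i+1,4]>20),key=lambda i:np.linalg.norm(c[i+1]-near))
    return l==k,c[k],st[k,4]
def run(n,x,y,ztop):
    x1,y1=x+.09,y+.09
    w=lambda p:np.array([x1-p[1]*S,y1-p[0]*S])
    K=[];O=[]
    for v in cl[n]:
        def get(z):
            o=ortho(v,x-.075,x1,y-.09,y1,z,S);return o,cv2.cvtColor(o,cv2.COLOR_BGR2HSV).astype(int)
        o,h=get(ztop)
        if n in("arm","lever"):
            zb=.020 if n=="arm" else .022
            o2,h2=get(zb)
            if n=="arm":
                m,c,_=blob((h2[...,1]<60)&(h2[...,2]>150)); 
                f,_,_=blob(m);hl=cv2.morphologyEx(f.astype(np.uint8),cv2.MORPH_CLOSE,np.ones((19,19)))-f
                hl[int(.06/S):]=0
                _,c2,a=blob(hl==1)
                body=(h[...,1]<60)&(h[...,2]>110)
            else:
                sm=(h2[...,1]<70)&(h2[...,2]>90);sm[int(.07/S):]=0
                m,c2,a=blob(sm)
                body=(h[...,2]<75)&(h[...,1]<110)
            hole=w(c2)
            K.append([*hole,zb]);
            body,_,_=blob(body);r,c=np.nonzero(body)
            P=np.c_[x1-r*S,y1-c*S];d=np.linalg.norm(P-hole,axis=1)
            lo,hi=(.018,.074) if n=="arm" else (.02,.057)
            Q=P[(d>lo)&(d<hi)].astype(np.float32)
            vx,vy,px,py=cv2.fitLine(Q,cv2.DIST_L2,0,.001,.001).ravel()
            if vx>0: vx,vy=-vx,-vy
            u=np.array([vx,vy]);nn=np.array([-vy,vx]);off=(np.array([px,py])-hole)@nn
            L=.045 if n=="arm" else .042
            a_=np.arctan2(vy,vx);org=hole+u*L+nn*off
            print(n,"key",hole.round(4),"area",a,"ang",a_.round(3),"bar off",off.round(4),"org",org.round(4),"width",(len(Q)*S*S/(hi-lo)).round(4))
            O.append([*org,a_])
        else:
            m,_,_=blob(((h[...,0]<8)|(h[...,0]>172))&(h[...,1]>150) if n=="shoe" else (h[...,0]>45)&(h[...,0]<85)&(h[...,1]>90))
            c=max(cv2.findContours(m.astype(np.uint8),cv2.RETR_EXTERNAL,cv2.CHAIN_APPROX_NONE)[0],key=cv2.contourArea)
            if n=="shoe":
                b=cv2.boxPoints(cv2.minAreaRect(c));e=max([b[1]-b[0],b[2]-b[1]],key=np.linalg.norm);d=np.array([-e[1],-e[0]]);d*=np.sign(d[0])
                p=w(b.mean(0));a_=np.arctan2(d[1],d[0]);sz=[np.linalg.norm(b[1]-b[0])*S,np.linalg.norm(b[2]-b[1])*S]
            else:
                cc,r=cv2.minEnclosingCircle(c);p=w(cc);a_=0;sz=2*r*S
            print(n,p.round(4),round(float(a_),3),np.round(sz,4));O.append([*p,a_]);K.append([*p,ztop])
    print("  tri key",tri(cl[n],[proj(v,k) for v,k in zip(cl[n],K)]).round(4));return np.mean(O,0)
out={n:run(n,x,y,z) for n,x,y,z in (("arm",.417,.342,.014),("lever",.425,.101,.018),("shoe",.438,-.122,.014),("wheel",.43,-.355,.012))}
print(out);pickle.dump(out,open("parts.pkl","wb"))
E
python3 parts.py
```

```text
Traceback (most recent call last):
  File "parts.py", line 51, in <module>
    out={n:run(n,x,y,z) for n,x,y,z in (("arm",.417,.342,.014),("lever",.425,.101,.018),("shoe",.438,-.122,.014),("wheel",.43,-.355,.012))}
           ~~~^^^^^^^^^
  File "parts.py", line 39, in run
    print(n,"key",hole.round(4),"area",a,"ang",a_.round(3),"bar off",off.round(4),"org",org.round(4),"width",(len(Q)*S*S/(hi-lo)).round(4))
                                                                                                             ^^^^^^^^^^^^^^^^^^^^^^^^^^
AttributeError: 'float' object has no attribute 'round'
```

```bash
sed -i 's/(len(Q)\*S\*S\/(hi-lo)).round(4)/round(len(Q)*S*S\/(hi-lo),4)/' parts.py; python3 parts.py
```

```text
arm key [0.461  0.3643] area 274 ang -2.709 bar off -0.0002 org [0.4201 0.3456] width 0.0143
arm key [0.4611 0.3644] area 276 ang -2.707 bar off 0.0003 org [0.4204 0.3452] width 0.0137
  tri key [0.461  0.3643 0.0205]
lever key [0.4691 0.102 ] area 1266 ang 3.087 bar off 0.0003 org [0.4272 0.1041] width 0.0184
lever key [0.4696 0.1018] area 1475 ang 3.093 bar off 0.0015 org [0.4275 0.1023] width 0.0182
  tri key [0.4695 0.1019 0.0211]
shoe [ 0.4396 -0.1201] -0.044 [0.0651 0.0187]
shoe [ 0.4396 -0.1213] -0.043 [0.0651 0.0188]
  tri key [ 0.4394 -0.1207  0.0093]
wheel [ 0.4309 -0.3547] 0.0 0.047
wheel [ 0.4309 -0.3554] 0.0 0.0469
  tri key [ 0.4308 -0.355   0.0093]
{'arm': array([ 0.42023146,  0.34540234, -2.70819688]), 'lever': array([0.42736242, 0.10317589, 3.09011185]), 'shoe': array([ 0.43960065, -0.12070561, -0.04362305], dtype=float32), 'wheel': array([ 0.43090411, -0.35501675,  0.        ])}
```

All measurements agree with the given sizes and heights. I'll pick and place the wheel first, with guarded descents.

```bash
cat > pp.py <<'E'
from h import *
import sys
parts=pickle.load(open("parts.pkl","rb"));B=pickle.load(open("boards.pkl","rb"));B["lever"][0][0]=.597
W=dict(wheel=.045,shoe=.018,arm=.014,lever=.020)
def f(o): s=-.1045+o/2/.057; return .057*(1-s*s)**.5        # finger reach against opening
def pick_yaws(n):
    p=parts[n]; d=B[n][1]-p[2] if n!="wheel" else 0
    base=p[2] if n!="wheel" else np.pi/2
    best=None
    for a in (base,base+np.pi):
        pl=(a+d+np.pi)%(2*np.pi)-np.pi;a=(a+np.pi)%(2*np.pi)-np.pi
        j=[arm.inverse_kinematics([*q,.3],[np.pi,0,y]) for q,y in ((p[:2],a),(B[n][0],pl))]
        if all(x is not None for x in j):
            c=max(abs(j[0][5]),abs(j[1][5]))
            if best is None or c<best[0]: best=(c,a,pl)
    return best
def go(n):
    p=parts[n][:2];b=B[n][0];w=W[n];wo=w+.016
    _,a,pl=pick_yaws(n);print(n,"yaws",a,pl)
    arm.grip(wo)
    arm.move_ptp([*p,.28],[np.pi,0,a])
    zt=.173+.003+f(w)-f(0); zt=max(zt,.173)
    arm.move_linear([*p,zt+.03],vel=.15)
    hit=arm.move_linear([*p,zt],vel=.04,max_force=6)
    z=arm.observe()["position"][2];print("descent hit",hit,z,"target",zt)
    if hit: return False
    arm.grip(w-.014);o=arm.observe();print("grip",o["opening"],o["grasp_force"],o["ft_force"])
    arm.move_linear([*p,.30],vel=.2);o=arm.observe();print("lifted",o["opening"],o["grasp_force"])
    if o["opening"]<w-.006: return False
    arm.move_ptp([*b,.30],[np.pi,0,pl])
    arm.move_linear([*b,zt+.006+.02],vel=.15)
    hit=arm.move_linear([*b,zt+.006],vel=.03,max_force=6);o=arm.observe();print("placed",hit,o["position"],o["opening"])
    arm.grip(wo);arm.move_linear([*b,.30],vel=.2);print("t",arm.observe()["time_s"])
    return True
if __name__=="__main__":
    for n in sys.argv[1:]:
        if not go(n): break
E
python3 pp.py wheel
```

```text
wheel yaws -1.5707963267948966 -1.5707963267948966
descent hit False 0.17395830519995237 target 0.17385850763416108
grip 0.0420209116286544 60.77674984931946 [-0.63498963  0.83150636  5.49033601]
lifted 0.0423931204714599 60.734710693359375
placed True [0.6023124  0.11968522 0.18071015] 0.04213007291181201
t 29.05
```

```bash
sed -i 's/zt=.173+.003/zt=.173+.004/' pp.py; python3 pp.py shoe lever arm
python3 - <<'E'
from h import *
vs=[]
for y in (-.25,0,.25):
    arm.move_ptp([.58,y,.40],[np.pi,0,0]);arm.hold(.2);vs.append(cam("wrist"))
pickle.dump(vs,open("fin.pkl","wb"))
m=np.hstack([ortho(vs[k],.50,.70,y-.095,y+.095,.018,.001) for y,k in ((.342,2),(.09,1),(-.127,0),(-.345,0))])
cv2.imwrite("pics/fin.png",m);print(arm.observe()["time_s"])
E
```

```text
shoe yaws -0.04362297 0.109592676
descent hit False 0.17727250427626318 target 0.1772307700288726
grip 0.016286605035525436 59.07975196838379 [-0.94806392  0.40198814  3.69052184]
lifted 0.01589135979826327 58.60633313655853
placed True [0.60438374 0.34409416 0.18379922] 0.016022147302591896
t 37.9333
lever yaws -0.05148080189759341 3.067769879596778
descent hit False 0.1772066898935754 target 0.17716848047013428
grip 0.01855064391256548 59.287278056144714 [-1.01190137  0.60269343  4.77489751]
lifted 0.018251776703311007 58.65842342376709
placed True [ 0.59687295 -0.34215341  0.18373687] 0.01860641745382662
t 46.3083
arm yaws 0.4333957751565656 -3.0700312872701367
descent hit False 0.1773981627017442 target 0.17730252897887047
grip 0.011853255972120107 60.332361459732056 [-0.38046722  0.52861835  2.67621313]
lifted 0.012126323222343208 59.94744658470154
placed True [ 0.60403441 -0.12737287  0.18383392] 0.01202869949637628
t 56.3167
61.7917
```

View pics/fin.png

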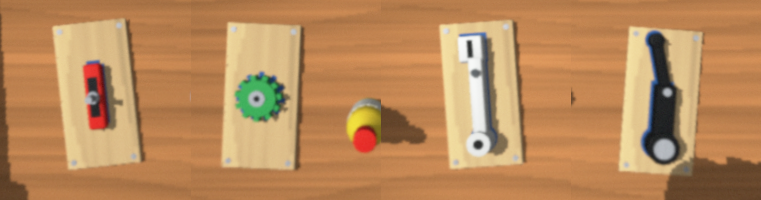

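All four parts lie on their outlines, pointing the right way, and the bottle stands. I'll run one numeric check before handing in.

Run:
```python
from h import *
B=pickle.load(open("boards.pkl","rb"));B["lever"][0][0]=.597;vs=pickle.load(open("fin.pkl","rb"));S=.0005
for n,k,z,L,f in (("shoe",2,.020,0,lambda h:((h[...,0]<8)|(h[...,0]>172))&(h[...,1]>150)),("wheel",1,.018,0,lambda h:(h[...,0]>45)&(h[...,0]<85)&(h[...,1]>90)),
  ("arm",0,.026,-.045,lambda h:(h[...,2]<90)),("lever",0,.028,-.042,lambda h:(h[...,1]<60)&(h[...,2]>120))):
    b,a=B[n];u=np.array([np.cos(a),np.sin(a)]);c=b+L*u;w=.045 if L==0 else .011
    o=ortho(vs[k],c[0]-w,c[0]+w,c[1]-w,c[1]+w,z,S);m=f(cv2.cvtColor(o,cv2.COLOR_BGR2HSV)).astype(np.uint8)
    r,q=np.nonzero(m);P=np.c_[q,r].astype(np.float32);rc=cv2.minAreaRect(P)
    e=np.array([c[0]+w-rc[0][1]*S,c[1]+w-rc[0][0]*S])-c
    print(n,"board-frame err mm",(1e3*np.array([e@u,e@[-u[1],u[0]]])).round(1),"size",np.round(np.array(rc[1])*S*1e3,1),"ang",rc[2])
```

```text
shoe board-frame err mm [-1.  -2.8] size [65.  19.1] ang 83.774169921875
wheel board-frame err mm [ 0.3 -1.9] size [45.7 47.2] ang 52.594642639160156
arm board-frame err mm [-1.3 -0.9] size [6.5 7. ] ang 90.0
lever board-frame err mm [-0.9 -1.1] size [19. 20.] ang 90.0
```

```bash
python3 -c "
from rig import arm
print(arm.job_done())"
```

```text
the job is handed in; nothing more can be done
None
```

I placed all four parts flat on their matching outlines, within about 3 mm of centre, with the arm and lever pointing the right way; the bottle is still standing, and I handed the job in with the gripper clear at about 62 s.

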